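# Close the hold-down bar of the circuit-board jig

### The arm

A 6-joint arm with a two-finger parallel gripper is mounted at the origin on the work surface. World frame = base frame: x ahead of the robot, y to its left, z up, the work surface at z = 0. Lengths are in m, angles in rad, forces in N, time in s.
With the tool pointing down it reaches from about 0.4 to 0.825 m from the base axis. Payload 7 kg.
Tool frame: the origin (TCP) lies on the mounting face of the last link; the fingertips stand 178 mm ahead of it and the grasp point (between the pads) lies 159 mm ahead of it; z points along the fingers, y is the direction in which the jaws open and shut (so a half turn about z gives the same grasp; the last joint's range is limited). The gripper opens to 88 mm and grips with 3 to 60 N. Pads are 19 mm wide; open, the fingers measure 130 mm over their backs; the gripper's body (78 mm by 193 mm) begins 47 mm behind the grasp point.
Start: joints at [1.493, 0.359, 0.012, 0, -1.224, -0.288], TCP at [0.241, 0.63, 0.405] pointing down, gripper open.
Joint ranges: [-3.07, 3.07], [-1.43, 2.12], [-1.02, 1.25], [-3.03, 1.67], [-3.05, -0], [-3.03, 3.03]. Speed limits (rad/s): [2.39, 2.39, 3.01, 3.14, 3.14, 3.14].

### API

Orientations are given as [roll, pitch, yaw] about the fixed x, y, z axes, in that order (R = Rz(yaw) Ry(pitch) Rx(roll)).
In Python, from station import * gives the robot as it stands.
- The arm moves only by the tool arm_command, never from a script. Its argument "targets" is a list of rows, each a list of 3 entries, a list of its own where there are three numbers: the turn, a rotation vector about the world's x, y, z in rad, then the shift along the world's x, y, z in mm, then the closure, from 0 (fully open) to 1 (shut). In form: [[[wx, wy, wz], [tx, ty, tz], fingers], ...]. A call has 1 to 8 rows; each row shifts and turns the commanded pose from where the row before left it; what a row does not reach is not made up. A row lasts 1/10 s, in which the tool goes at most 50 mm and 8.59 degrees, less where a joint would pass 70% of its speed; a pose out of reach is approached as far as the arm can. A call with a gripper value outside its range is refused whole. The fingers move at their own pace and stop on an object; "squeeze" is the grip in N (left out, the last holds). Time passes only in rows, so rows that do not move let the fingers close. It gives the time, the measured TCP pose, the force and the opening at its end, in the units of the state.
- get_state(): the state, without advancing time (a new reading comes with each control period).
- grab_frame(name): name is "side" or "top" or "wrist"; returns (picture, depth): 420x560x3 uint8, red, green, blue; 420x560 float32, m along the optical axis (not along the pixel's ray), 0 where there is no reading.
- camera_params(name): a dict with "mtx" (3x3 intrinsics, pixels), "eye" and "orientation" of the camera in the world. Camera axes: x right, y down, z forward; pixel columns grow to the right and rows downward; lengths in m; the calibration is good to about 2 mm. A picture is of the moment at which its call begins: read the wrist's pose just before it. camera_params takes no time and is no camera call; for the wrist camera it gives the pose at the moment of the call.
- job_done(): hands the job in, once; it reports no verdict.
The state is a dict: "t": time; "q": joint angles; "qd": joint speeds; "joint_efforts": joint torques, N m; "eef_pos": TCP position; "ee_rot": TCP orientation; "force": force on the tool from outside, world axes, zero at the start; "moment": the same for the moment, N m; "width": finger opening in m.
Only numpy, scipy, OpenCV 4.12 (cv2) and the standard library are available. Lean on these libraries where they do the work, as an engineer would, in place of code of your own. Each camera call takes 0.05 s, during which the arm holds its last target.

### The job

Two board-repair jigs stand on the bench, each with a red-tipped hinged bar standing open. On the jig that holds the green circuit board, swing the bar down until it rests fully home in its brass forked catch, then let go of it. Leave the bar of the empty jig standing as it is.

Things in the scene. Friction and masses are not known exactly. Their poses are not given: they have to be found in the camera images.
- bar (a joint): Angle of the hold-down bar on the jig WITH the green board, rad: 0 = level, home in the brass fork (hard stop); grows as the free end rises; starts 0.85 to 1.3. Stiff hinge: the bar stays where it is left; 1 to 2 N at the red tab moves it. Aluminium bar 14 mm wide, 8 thick, reaching 165 mm from the hinge; its last 34 mm is a red tab, 20 wide, 9 thick.
- bar_hinge (a point): Hinge axis of that bar, 40 mm above the bench. Axes of the fixed jig: x level, from catch to hinge; y along the hinge pin; z up. The closed bar points along -x. The brass fork (cheeks 52 mm high, 35 mm wide over all) is 113 mm along -x; the black base (140 x 90 mm) ends at 125 mm, so the closed tab overhangs free. Board under the bar, parts to 33 mm high.
- bar_tab (a point): Middle of the red tab of that bar, 148 mm from the hinge axis, half-way through its thickness; moves with the bar; 40 mm above the bench when closed, about 150 to 185 mm at the start. Axes turn with the bar: x from tab to hinge, y along the hinge pin, z out of its upper face.
- idle_tab (a point): Middle of the red tab of the same kind of bar on the other, EMPTY jig (no green board), which stands open and must stay as it is. The jigs are 300 mm or more apart, centre to centre; either may be on the left.
Mind the look-alikes: they are no part of the job. Leave any orange look-alike of the part that bears bar alone.

How it is judged:
At the end, for the whole second after the job is handed in: The bar over the green board is down in its fork, within 0.09 rad (5 degrees, about 10 mm at the fork) of fully closed, and still; the empty jig's tab is within 30 mm of where it started (value of joint bar below 0.09 rad and velocity of joint bar between -0.05 and 0.05 rad/s and distance of idle_tab from where it was at the start of the episode below 0.03 m); the robot touches nothing.
It fails at once if the empty jig's bar is moved by more than 30 mm at its tab (distance of idle_tab from where it was at the start of the episode above 0.03 m).
It also fails if it takes over 32 s, if anything falls off the work surface, if the arm or the gripper's body presses on something with over 40 N, if the wrist force passes 120 N, or if a joint passes its speed limit or range.

## Working session

There is one attempt and no reset: what is moved stays moved. The work goes in short steps, Python scripts to look and compute and a tool call to move; the robot and the scene stay as the last step left them, time stands still between calls to the robot, and variables do not carry over. Pictures are saved under pics/ and viewed, and the job is handed in when it is done.

Besides the shell and the picture viewer there is one more tool, called after "Call:" as name(argument=value, ...), one argument or row to a line, values as JSON. arm_command: Moves the arm, as the interface text tells. Its arguments: {"type":"object","properties":{"targets":{"type":"array"},"squeeze":{"type":"number"}},"required":["targets"]}

```bash
mkdir -p pics; ls; python3 - <<'E'
from station import *
import cv2,numpy as np,pickle
s=get_state();print(s)
d={}
for n in("side","top","wrist"):
    cp=camera_params(n);p,z=grab_frame(n);d[n]=(cp,p,z)
    print(n,cp)
    cv2.imwrite(f"pics/{n}0.png",p[:,:,::-1])
pickle.dump(d,open("f0.pkl","wb"))
E
```

```text
pics
{'t': 0.0, 'q': array([ 1.49312778e+00,  3.59338267e-01,  1.11071141e-02, -3.62906554e-04,
       -1.22409399e+00, -2.88098797e-01]), 'qd': array([ 0.00227762, -0.00076212, -0.00048341, -0.0012299 , -0.00074287,
       -0.0015309 ]), 'joint_efforts': array([-2.44351533e-03, -5.82718885e+01,  2.93060392e+01,  6.99701026e+00,
        7.04320759e-03, -1.61723692e-04]), 'eef_pos': array([0.24135476, 0.63017277, 0.40377261]), 'ee_rot': array([ 3.14002990e+00, -1.07323199e-04, -3.65890838e-01]), 'force': array([-0.43078792, -0.01870426,  0.3175284 ]), 'moment': array([-0.00710743, -0.03810042, -0.00211033]), 'width': 0.08707801273608413}
side {'mtx': array([[518.96780483,   0.        , 287.02975156],
       [  0.        , 518.96780483, 213.05049138],
       [  0.        ,   0.        ,   1.        ]]), 'eye': array([-0.33199148, -0.99193209,  1.05197878]), 'orientation': array([-2.16164852,  0.02048287, -0.66301785])}
top {'mtx': array([[541.03790696,   0.        , 289.06526002],
       [  0.        , 541.03790696, 206.91097376],
       [  0.        ,   0.        ,   1.        ]]), 'eye': array([0.38213573, 0.19498107, 1.84323628]), 'orientation': array([-3.03634235e+00, -2.19027990e-03, -1.58127392e+00])}
wrist {'mtx': array([[293.21451085,   0.        , 275.06196682],
       [  0.        , 293.21451085, 211.4921824 ],
       [  0.        ,   0.        ,   1.        ]]), 'eye': array([0.31315229, 0.60264883, 0.3835791 ]), 'orientation': array([ 2.85307043e+00, -1.54974849e-03, -1.93691484e+00])}
```

View pics/side0.png

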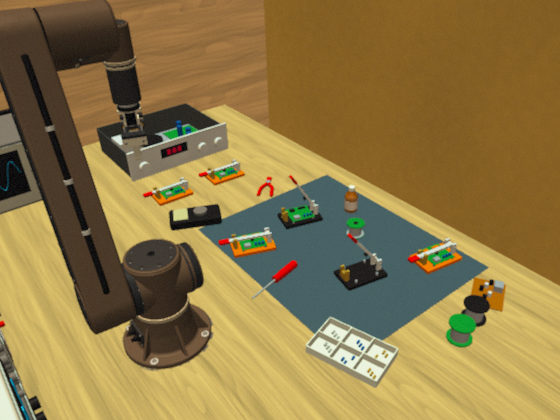

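View pics/top0.png

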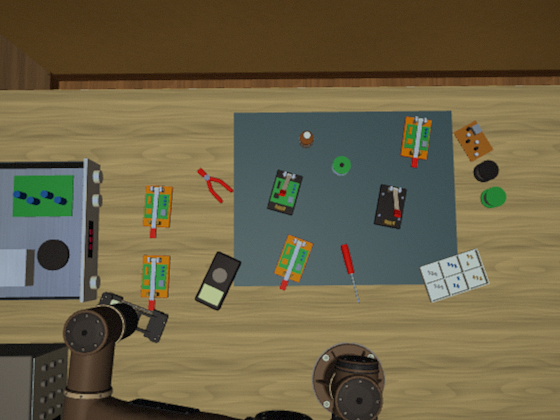

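View pics/wrist0.png

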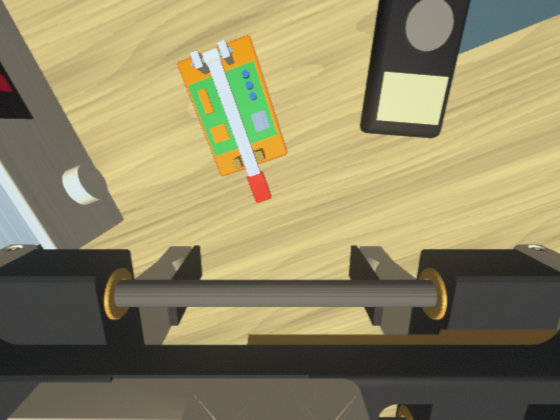

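Candidates in the top view:
- Black jig with green board at (285,192): this is the target.
- Black empty jig at (391,206): idle, leave alone.
- Orange look-alikes at (417,138), (293,262), (157,208) and (155,277): not part of the job.

Next I'll check the choice in a close crop and measure it.

```bash
cat > h.py <<'E'
import numpy as np,cv2
from scipy.spatial.transform import Rotation as R
def pts(cp,z,m):
    v,u=np.nonzero(m&(z>0)); K=cp['mtx'];d=z[v,u]
    c=np.c_[(u-K[0,2])/K[0,0]*d,(v-K[1,2])/K[1,1]*d,d]
    return R.from_euler('xyz',cp['orientation']).apply(c)+cp['eye'],u,v
def red(p):
    h=cv2.cvtColor(p,cv2.COLOR_RGB2HSV)
    return ((h[...,0]<6)|(h[...,0]>174))&(h[...,1]>150)&(h[...,2]>70)
E
python3 - <<'E'
import pickle
from h import *
d=pickle.load(open("f0.pkl","rb"))
for n,b in(("top",(250,340,160,225)),("side",(265,335,165,235))):
    cp,p,z=d[n];u0,u1,v0,v1=b
    c=cv2.resize(p[v0:v1,u0:u1],None,fx=8 if n=="side" else 8,fy=8,interpolation=cv2.INTER_CUBIC)
    cv2.imwrite(f"pics/c_{n}.png",c[:,:,::-1])
    B=np.zeros(z.shape,bool);B[v0:v1,u0:u1]=1
    h=cv2.cvtColor(p,cv2.COLOR_RGB2HSV)
    m=red(p)&B;P,u,v=pts(cp,z,m);print(n,"red",len(P),u.mean(),v.mean(),P.mean(0),P.min(0),P.max(0))
    print(np.round(P,3)[::max(1,len(P)//8)])
    g=(h[...,0]>45)&(h[...,0]<80)&(h[...,1]>120)&(h[...,2]>60)&B
    P,u,v=pts(cp,z,g);print("green",len(P),np.median(P,0))
    if n=="top":print(cv2.minAreaRect(P[:,:2].astype(np.float32)))
    br=(h[...,0]>14)&(h[...,0]<30)&(h[...,1]>110)&(h[...,2]>60)&B
    P,u,v=pts(cp,z,br);print("brass",len(P),u.mean(),v.mean(),np.median(P,0),P[:,2].max())
    w=(h[...,1]<50)&(h[...,2]>120)&B
    P,u,v=pts(cp,z,w);print("alu",len(P));print(np.round(P,3)[::max(1,len(P)//15)])
cp,p,z=d["top"]
B=np.zeros(z.shape,bool);B[165:225,260:310]=1
h=cv2.cvtColor(p,cv2.COLOR_RGB2HSV)
P,u,v=pts(cp,z,B&(h[...,2]<45));
# base plan
P=P[P[:,2]<.03];print("base",len(P),cv2.minAreaRect(P[:,:2].astype(np.float32)),np.median(P[:,2]))
E
```

```text
top red 31 281.83870967741933 192.61290322580646 [0.60441932 0.21163229 0.16606002] [0.59536095 0.20163521 0.0233011 ] [0.61829284 0.22606733 0.18985392]
[[0.613 0.214 0.167]
 [0.609 0.217 0.173]
 [0.61  0.208 0.162]
 [0.605 0.217 0.176]
 [0.605 0.208 0.177]
 [0.601 0.217 0.181]
 [0.601 0.208 0.186]
 [0.598 0.22  0.181]
 [0.598 0.211 0.181]
 [0.615 0.226 0.023]
 [0.595 0.208 0.178]]
green 485 [0.63237962 0.19545248 0.02536258]
((0.6468438506126404, 0.1317102313041687), (0.11217647790908813, 0.25783461332321167), 14.394967079162598)
brass 58 279.9310344827586 206.41379310344828 [0.57184    0.21945955 0.03930694] 0.16124134951537794
alu 52
[[0.692 0.201 0.055]
 [0.688 0.198 0.059]
 [0.685 0.201 0.054]
 [0.685 0.208 0.039]
 [0.683 0.191 0.05 ]
 [0.683 0.175 0.044]
 [0.678 0.202 0.058]
 [0.679 0.188 0.052]
 [0.68  0.178 0.044]
 [0.675 0.195 0.056]
 [0.677 0.178 0.039]
 [0.67  0.185 0.067]
 [0.672 0.175 0.051]
 [0.671 0.178 0.034]
 [0.653 0.195 0.09 ]
 [0.634 0.198 0.125]
 [0.625 0.205 0.146]
 [0.621 0.205 0.149]]
side red 55 273.76363636363635 184.92727272727274 [0.65720953 0.39356685 0.
[... 295 characters left out ...]
n 248 [0.63336514 0.20662826 0.0231911 ]
brass 1416 293.13700564971754 177.81285310734464 [ 0.79773087  0.44280963 -0.00116827] 0.17934146515644167
alu 97
[[ 0.912  0.372  0.001]
 [ 0.686  0.462  0.017]
 [ 0.688  0.374  0.002]
 [ 0.747  0.26   0.002]
 [ 0.68   0.203  0.044]
 [ 0.736  0.241 -0.002]
 [ 0.682  0.173  0.05 ]
 [ 0.675  0.17   0.046]
 [ 0.61   0.191  0.029]
 [ 0.615  0.186  0.025]
 [ 0.608  0.178  0.028]
 [ 0.461  0.165  0.055]
 [ 0.464  0.176  0.039]
 [ 0.46   0.158  0.047]
 [ 0.458  0.15   0.048]
 [ 0.447  0.139  0.055]
 [ 0.45   0.145  0.047]]
base 131 ((0.6270540356636047, 0.20411065220832825), (0.08800205588340759, 0.13642635941505432), 73.63677978515625) 0.014355030399261004
```

View pics/c_top.png

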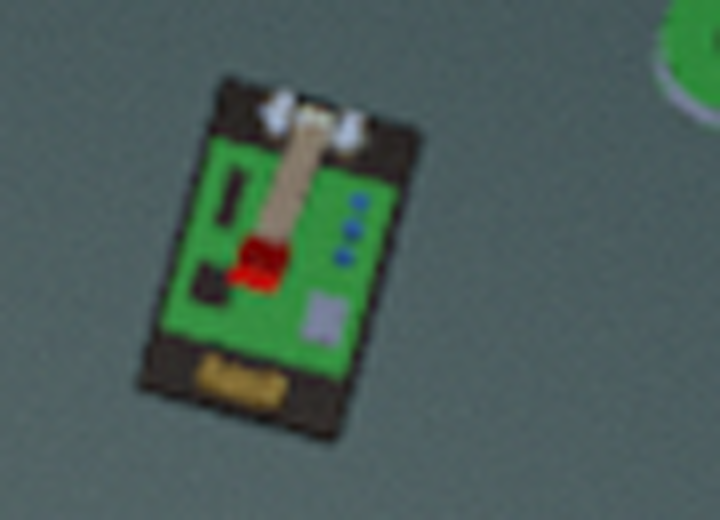

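View pics/c_side.png

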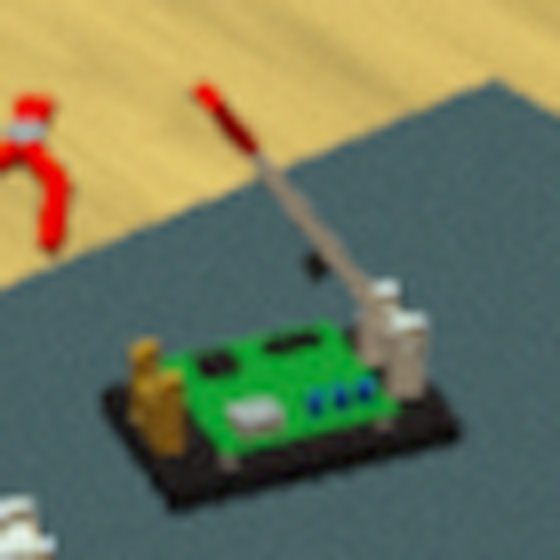

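The crop confirms it: the black base with green board carries a raised bar, and its red tab is at top (282,192). The brass fork is at (280,206).

- Hinge ≈ (0.680, 0.189), bar direction u ≈ (-0.961, 0.276), angle ≈ 1.02 rad.
- Plan: close the fingers, come in on the hinge side above the bar, then push the tab down along its arc.

Call:
arm_command(
  targets=[
    [[0,0,0.01],[25,-27,0],1],
    [[0,0,0.01],[25,-27,0],1],
    [[0,0,0.01],[25,-27,0],1],
    [[0,0,0.01],[25,-27,0],1],
    [[0,0,0.01],[25,-27,0],1],
    [[0,0,0.01],[25,-27,0],1],
    [[0,0,0.01],[25,-27,0],1],
    [[0,0,0.01],[25,-27,0],1],
  ],
  squeeze=20,
)

```text
t: 0.95
eef_pos: [0.4422, 0.413, 0.4045]
ee_rot: [3.141, 0.0, -0.285]
force: [0.5, 0.6, 0.6]
width: 0.0295
```

Call:
arm_command(
  targets=[
    [[0,0,0.006],[25,-27,0],1],
    [[0,0,0],[25,-27,0],1],
    [[0,0,0],[25,-27,0],1],
    [[0,0,0],[25,-27,0],1],
    [[0,0,0],[25,-27,0],1],
    [[0,0,0],[25,-27,0],1],
    [[0,0,0],[46,-51,0],1],
    [[0,0,0],[0,0,0],1],
  ],
)

```text
t: 1.75
eef_pos: [0.6276, 0.2112, 0.4037]
ee_rot: [3.14, 0.0, -0.284]
force: [0.5, -0.2, -0.2]
width: 0.0004
```

```bash
python3 - <<'E'
from station import *
from h import *
s=get_state();print(s['t'],s['eef_pos'],s['ee_rot'],s['width'],s['force'])
for n in("side","wrist"):
    p,z=grab_frame(n)
    if n=="side":p=cv2.resize(p[120:240,220:380],None,fx=4,fy=4)
    cv2.imwrite(f"pics/{n}1.png",p[:,:,::-1])
E
```

```text
1.75 [0.62763372 0.21118366 0.40365207] [ 3.13987270e+00  3.68698227e-04 -2.84284320e-01] 0.00043936338013476445 [ 0.51714465 -0.167228   -0.17786358]
```

View pics/side1.png

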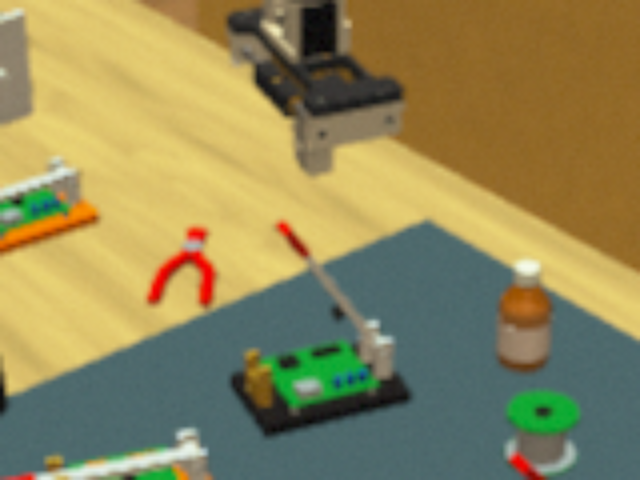

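View pics/wrist1.png

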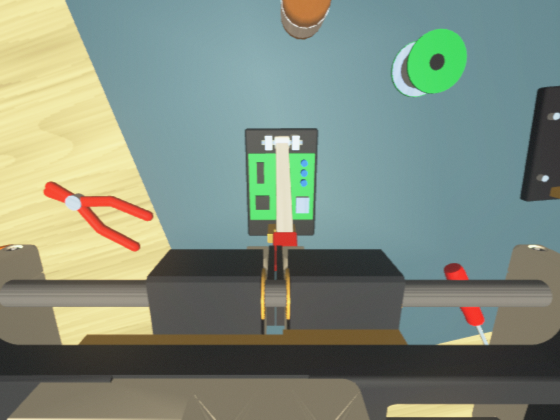

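Call:
arm_command(
  targets=[
    [[0,0,0],[4,-8,0],1],
    [[0,0,0],[0,0,-25],1],
    [[0,0,0],[0,0,-25],1],
    [[0,0,0],[0,0,0],1],
    [[0,0,0],[-9,2.5,0],1],
    [[0,0,0],[-9,2.5,-1],1],
    [[0,0,0],[0,0,0],1],
  ],
)

```text
t: 2.55
eef_pos: [0.6099, 0.2129, 0.3554]
ee_rot: [-3.14, -0.001, -0.278]
force: [0.4, 0.7, 0.6]
width: 0.0002
```

Call:
arm_command(
  targets=[
    [[0,0,0],[-5,1.5,-4],1],
    [[0,0,0],[-5,1.5,-4],1],
    [[0,0,0],[-5,1.5,-4],1],
    [[0,0,0],[-5,1.5,-4],1],
    [[0,0,0],[-5,1.5,-4],1],
    [[0,0,0],[-6,1.5,-5],1],
    [[0,0,0],[0,0,0],1],
  ],
)

```text
t: 3.25
eef_pos: [0.579, 0.2212, 0.3277]
ee_rot: [3.14, 0.001, -0.28]
force: [0.4, -0.1, 0.1]
width: 0.0004
```

```bash
python3 - <<'E'
from station import *
from h import *
s=get_state();print(s['t'],s['eef_pos'],s['ee_rot'],s['width'],s['force'])
for n in("side","wrist"):
    p,z=grab_frame(n)
    if n=="side":p=cv2.resize(p[120:240,220:380],None,fx=4,fy=4)
    cv2.imwrite(f"pics/{n}2.png",p[:,:,::-1])
E
```

```text
3.25 [0.57899033 0.2212121  0.32769485] [ 3.14040179e+00  1.30098304e-03 -2.79532914e-01] 0.0004278919811161386 [ 0.40428472 -0.1296037   0.05113051]
```

View pics/side2.png

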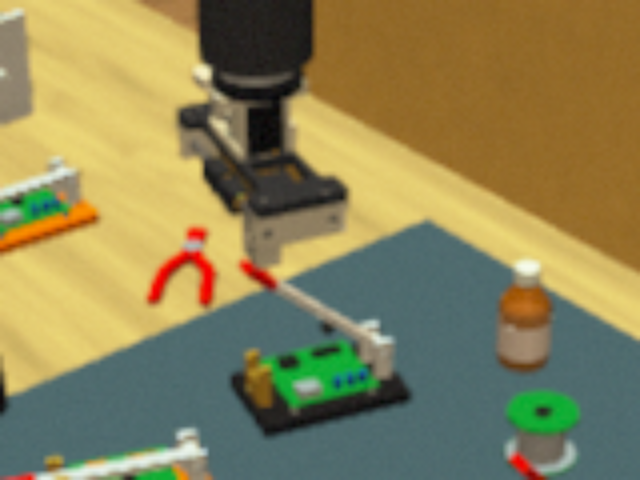

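View pics/wrist2.png

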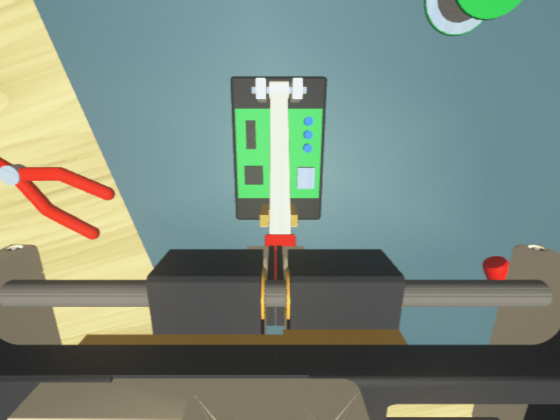

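The bar is going down, with the fingertip on the red tab. I'll continue along the arc.

Call:
arm_command(
  targets=[
    [[0,0,0],[-4.5,1,-8],1],
    [[0,0,0],[-4.5,1,-8],1],
    [[0,0,0],[-4,1,-8],1],
    [[0,0,0],[-4,1,-8],1],
    [[0,0,0],[-3.5,1,-9],1],
    [[0,0,0],[-3.5,1,-9],1],
    [[0,0,0],[-3.5,1,-9],1],
    [[0,0,0],[-3.5,1,-9],1],
  ],
)

```text
t: 4.15
eef_pos: [0.5487, 0.2293, 0.2599]
ee_rot: [3.142, -0.0, -0.28]
force: [0.6, -0.3, 0.6]
width: 0.0005
```

Call:
arm_command(
  targets=[
    [[0,0,0],[-2,0.5,-7],1],
    [[0,0,0],[-1.5,0.5,-7],1],
    [[0,0,0],[-1,0,-7],1],
    [[0,0,0],[0,0,-6],1],
    [[0,0,0],[0,0,-4],1],
    [[0,0,0],[0,0,0],1],
  ],
)

```text
t: 4.75
eef_pos: [0.5444, 0.23, 0.229]
ee_rot: [3.141, 0.001, -0.28]
force: [0.3, -0.2, 0.2]
width: 0.0005
```

```bash
python3 - <<'E'
from station import *
from h import *
s=get_state();print(s['t'],s['eef_pos'],s['ee_rot'],s['width'],s['force'])
for n in("side","wrist"):
    p,z=grab_frame(n)
    if n=="side":p=cv2.resize(p[120:240,220:380],None,fx=4,fy=4)
    cv2.imwrite(f"pics/{n}3.png",p[:,:,::-1])
E
```

```text
4.75 [0.54436719 0.23004963 0.22897284] [ 3.14074369e+00  5.87970016e-04 -2.79884113e-01] 0.0004784433384066596 [ 0.26774653 -0.18175979  0.15358599]
```

View pics/side3.png

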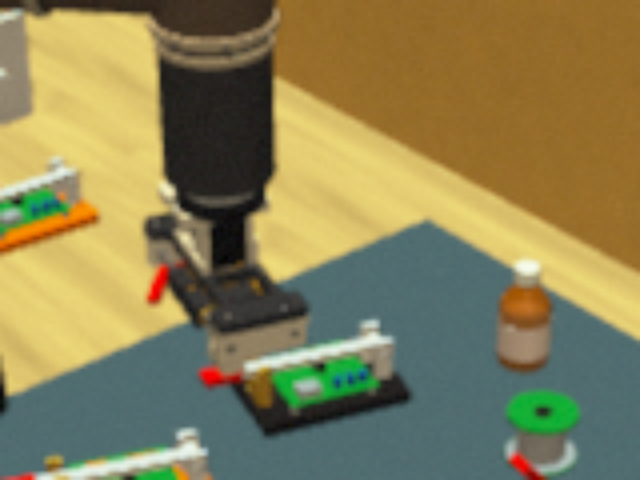

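View pics/wrist3.png

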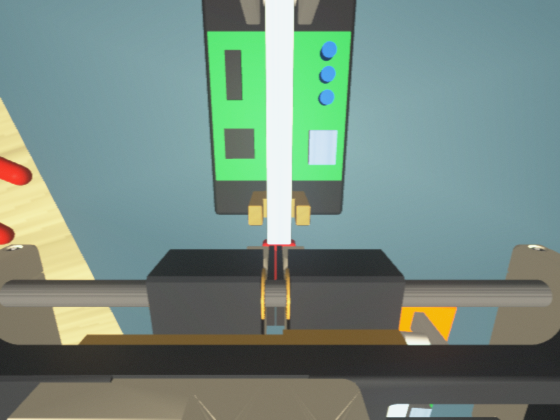

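The tip is at z≈0.051, about 6 mm short of home with no contact force yet. I'll push down gently and watch the force.

Call:
arm_command(
  targets=[
    [[0,0,0],[0,0,-2],1],
    [[0,0,0],[0,0,-2],1],
    [[0,0,0],[0,0,-2],1],
    [[0,0,0],[0,0,0],1],
  ],
)

```text
t: 5.25
eef_pos: [0.5444, 0.2301, 0.2234]
ee_rot: [3.141, 0.0, -0.28]
force: [0.6, -0.3, -1.0]
width: 0.0005
```

Call:
arm_command(
  targets=[
    [[0,0,0],[0,0,-1],1],
    [[0,0,0],[0,0,0],1],
  ],
)

```text
t: 5.45
eef_pos: [0.5444, 0.2301, 0.2229]
ee_rot: [3.141, -0.0, -0.28]
force: [-0.6, -0.3, 2.8]
width: 0.0003
```

Call:
arm_command(
  targets=[
    [[0,0,0],[0,0,-1],1],
    [[0,0,0],[0,0,-1],1],
    [[0,0,0],[0,0,0],1],
  ],
)

```text
t: 5.75
eef_pos: [0.5444, 0.2302, 0.2225]
ee_rot: [-3.141, -0.001, -0.279]
force: [-7.4, -1.7, 18.6]
width: 0.0005
```

At 18.6 N with no further travel, the bar is on its hard stop. I'll retract straight up and check.

Call:
arm_command(
  targets=[
    [[0,0,0],[0,0,10],1],
    [[0,0,0],[0,0,25],1],
    [[0,0,0],[0,0,35],1],
    [[0,0,0],[0,0,40],1],
    [[0,0,0],[-20,20,35],1],
    [[0,0,0],[-20,30,20],1],
    [[0,0,0],[-20,40,0],1],
    [[0,0,0],[0,0,0],1],
  ],
)

```text
t: 6.55
eef_pos: [0.4828, 0.3235, 0.3869]
ee_rot: [-3.138, -0.001, -0.277]
force: [-0.1, -0.9, -0.3]
width: 0.0002
```

Call:
arm_command(
  targets=[
    [[0,0,0],[-20,40,0],1],
    [[0,0,0],[-20,40,0],1],
    [[0,0,0],[-20,40,0],1],
    [[0,0,0],[0,0,0],1],
    [[0,0,0],[0,0,0],1],
  ],
)

```text
t: 7.05
eef_pos: [0.4239, 0.4408, 0.3851]
ee_rot: [3.14, 0.0, -0.278]
force: [0.8, -0.6, 0.1]
width: 0.0007
```

```bash
python3 - <<'E'
from station import *
from h import *
import pickle
d=pickle.load(open("f0.pkl","rb"))
s=get_state();print(s['t'],s['eef_pos'],s['force'])
hin=np.array([.680,.189]);uu=np.array([-.961,.276])
for n in("side","top"):
    cp=camera_params(n);p,z=grab_frame(n)
    b=(230,410,160,300) if n=="side" else (250,420,150,240)
    c=cv2.resize(p[b[2]:b[3],b[0]:b[1]],None,fx=4,fy=4);cv2.imwrite(f"pics/{n}4.png",c[:,:,::-1])
    P,u,v=pts(cp,z,red(p))
    k=np.linalg.norm(P[:,:2]-(.538,.230),axis=1)<.03
    print(n,"tab",k.sum(),np.median(P[k],0),P[k].min(0),P[k].max(0))
    P0,_,_=pts(d[n][0],d[n][2],red(d[n][1]))
    for nm,Q in(("idle now",P),("idle start",P0)):
        k=(Q[:,2]>.09)&(Q[:,1]<0.1)&(Q[:,1]>-.3)&(Q[:,0]>.4)
        print(nm,k.sum(),np.median(Q[k],0))
    h=cv2.cvtColor(p,cv2.COLOR_RGB2HSV)
    P,u,v=pts(cp,z,(h[...,1]<60)&(h[...,2]>110))
    r=(P[:,:2]-hin)@uu;l=(P[:,:2]-hin)@[.276,.961]
    k=(r>.02)&(r<.13)&(abs(l)<.005)&(P[:,2]>.03)
    if k.sum()>3:print("bar slope",k.sum(),np.polyfit(r[k],P[k,2],1))
E
```

```text
7.05 [0.42389917 0.44084341 0.3850684 ] [ 0.806135   -0.58711206  0.12882836]
side tab 39 [0.53891183 0.22524192 0.04253136] [0.52233437 0.21314593 0.03336112] [0.55610602 0.24390433 0.0474535 ]
idle now 31 [ 0.53217982 -0.15704021  0.16448047]
idle start 32 [ 0.53310778 -0.15667883  0.16516523]
bar slope 28 [0.02327018 0.04103576]
top tab 50 [0.53608774 0.22961947 0.04545906] [ 0.52189076  0.21954294 -0.00894259] [0.55179457 0.23998308 0.0558019 ]
idle now 48 [ 0.53698009 -0.14711249  0.16347384]
idle start 49 [ 0.53710165 -0.14729126  0.16180605]
bar slope 94 [0.00320517 0.04452515]
```

View pics/side4.png

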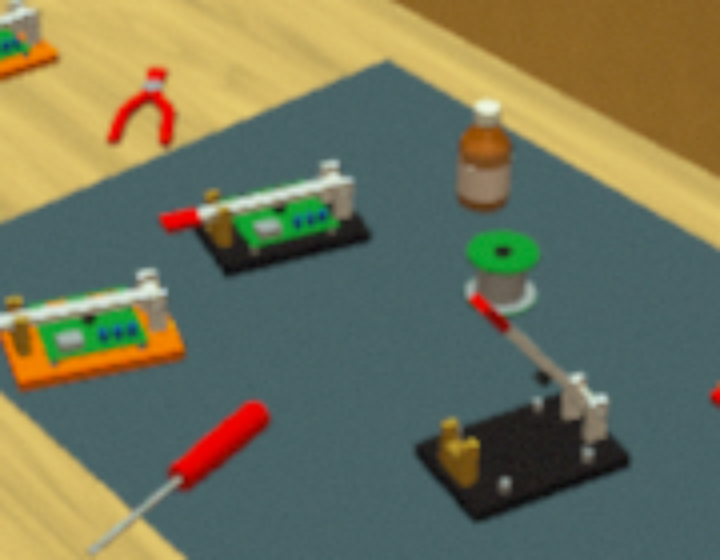

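View pics/top4.png

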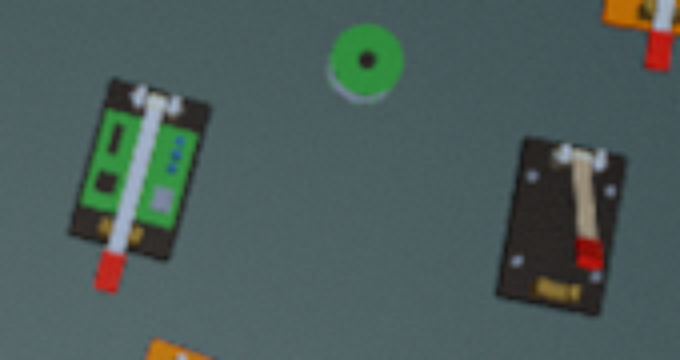

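The bar lies level in the fork, with the tab at crop (108,272). The idle bar is unchanged and the arm is clear, so I'm handing the job in.

```bash
python3 -c "
from station import *
print(get_state()['qd'].round(3)); print(job_done())"
```

```text
[-0.014 -0.006 -0.001  0.     0.    -0.003]
the job is handed in; nothing more can be done
None
```

I pushed the bar on the green-board jig down along its arc with closed fingertips until it met its hard stop. The push read about 19 N there, and the bar moved no further. I then lifted clear and handed the job in at about 7.2 s; no verdict is reported.

Last checks:
- **Bar closed:** the tab middle is at about z = 0.043–0.045 m. The bar's slope measured 0.003 rad from the top camera and 0.023 rad from the side camera. These differ slightly, but both are well under the 0.09 rad limit.
- **Empty jig:** its tab is within about 2 mm of where it started, which is measurement noise.
- **Arm:** it was clear of everything, with the force reading near zero. No check failed.

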